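Set the measurement microphone in its post holder

ROBOT

A 6-joint arm with a two-finger parallel gripper is mounted at the origin on the work surface. World frame = base frame: x ahead of the robot, y to its left, z up, the work surface at z = 0. Lengths are in m, angles in rad, forces in N, time in s.
With the tool pointing down it reaches from about 0.275 to 0.725 m from the base axis. Payload 15.9 kg.
Tool frame: the origin (TCP) lies midway between the tips of the shut fingers; the grasp point (between the pads) lies 19 mm behind it; z points along the fingers, y is the line along which they close (so a half turn about z gives the same grasp; the last joint's range is limited). The gripper opens to 85 mm and grips with 20 to 120 N. Pads are 22 mm wide; open, the fingers measure 114 mm over their backs; the gripper's body (76 mm by 85 mm) begins 54 mm behind the grasp point. The pads swing forward as they close: fully open they stand 13 mm farther back than shut.
Start: joints at [1.305, 0.213, -0.034, 1.323, 0, 1.571], TCP at [0.131, 0.482, 0.231] pointing down, gripper open.
Joint ranges: [-2.98, 2.98], [-0.74, 1.72], [-1.14, 1.35], [-2.1, 2.04], [-1.57, 1.44], [-3.14, 3.14]. Speed limits (rad/s): [1.89, 1.89, 2.39, 2.57, 3.14, 3.14].

INTERFACE

Orientations are given as a unit quaternion [x, y, z, w].
In Python, from cell import bot, viewer, spotter gives the robot as it stands.
- The arm moves only by the tool send_rows, never from a script. Its argument "series" is a list of rows, each an object of numbers: "x", "y", "z": the shift along the tool's x, y, z normalised to -1 to 1, where 1 is 0.25 m; "ax", "ay", "az": the turn, a rotation vector about the tool's x, y, z normalised to -1 to 1, where 1 is 0.5 rad; "grip": the closure, from 0 (fully open) to 1 (shut). In form: [{"x": .., "y": .., "z": .., "ax": .., "ay": .., "az": .., "grip": ..}, ...]. A call has 1 to 5 rows; each row shifts and turns the commanded pose from where the row before left it, along the tool's axes as they then stand; what a row does not reach is not made up. A row lasts 1/12 s, in which the tool goes at most 41.7 mm and 7.16 degrees, less where a joint would pass 70% of its speed; a pose out of reach is approached as far as the arm can. A call with a number of a shift or a turn outside -1 to 1 is refused whole. A call with a gripper value outside its range is refused whole. The fingers move at their own pace and stop on an object; "grip_force" is the grip in N (left out, the last holds). Time passes only in rows, so rows that do not move let the fingers close. It gives the time, the measured TCP pose, the force, the opening and the grip force at its end, in the units of the state.
- bot.read_state(): the state, without advancing time (a new reading comes with each control period).
- viewer.snapshot(name): name is "side" or "top"; returns (picture, depth): 420x560x3 uint8, red, green, blue; 420x560 float32, m along the optical axis (not along the pixel's ray), 0 where there is no reading.
- viewer.calibration(name): a dict with "mtx" (3x3 intrinsics, pixels), "k1" (the pictures are not rectified: a ray, as slopes to the right and down, at radius r is drawn at 1 + k1 r^2 times it, then the intrinsics apply), "rvec" (rotation vector, rad) and "tvec" (3), from world to camera coordinates, as OpenCV has them. Camera axes: x right, y down, z forward; pixel columns grow to the right and rows downward; lengths in m; the calibration is good to about 2 mm. A picture is of the moment at which its call begins. calibration takes no time and is no camera call.
- bot.close_job(): hands the job in; it is judged then, once.
Trained networks look in the newest picture that a camera, given by its name, has taken for a name from the list of things; names that differ only in an ending like _2 or _b are one class to them, and where a whole thing is asked for, a point or a joint stands for the part that bears it (a point fixed in the world has none). Each returns a list of dicts, best first, with "conf" (0 to 1); they miss things now and then, are a little off and sometimes report something else, mostly with a low value. They report only what shows in the picture. A call takes as long as a camera call. They do not tell look-alikes from the thing itself.
- spotter.search_frame(query, camera): "position" ([x, y, z] in m, in world coordinates, good to about 4 mm: the middle of the surface that is visible of it).
- spotter.pinpoint(query, camera): "position" ([x, y, z] in m, in world coordinates, good to about 4 mm: a listed point, or the origin of a listed thing).
The state is a dict: "time_s": time; "q": joint angles; "qd": joint speeds; "joint_efforts": joint torques, N m; "ee_pos": TCP position; "tcp_rot": TCP orientation; "wrist_force": force on the tool from outside, world axes, zero at the start; "wrist_torque": the same for the moment, N m; "finger_gap": opening from 0.0 (shut) to 1.0 (fully open); "gripper_force": force on a finger pad.
Only numpy, scipy, OpenCV 4.12 (cv2) and the standard library are available. Lean on these libraries where they do the work, as an engineer would, in place of code of your own. Each camera call takes 0.05 s, during which the arm holds its last target. There are 200 camera calls.

TASK

Take the microphone on its post out of the wooden block by the stud on top and slide the post down into the quick-release post holder, over its spring plunger and against its lift spring, pressing firmly but never forcing it, until the collar is home on the rim and the plunger has clicked into the groove. The microphone must end up pointing at the centre of the loudspeaker's woofer. Do not touch the microphone itself, and leave everything else on the bench where it is.

Things in the scene. Friction and masses are not known exactly. Their poses are not given: they have to be found in the camera images.
- mic_post: Microphone post, 129 mm tall, 0.22-0.32 kg, upright in the block's middle hole. From the foot up: 12 mm steel shaft, tapering to 4 mm over its lowest 10 mm; stop collar 22 mm dia. at 50-58 mm; clamp block 26 x 26 mm at 58-84 mm; round knurled stud 14 mm dia. at 84-129 mm, the part to grip. Origin: centre of the foot; z up along the shaft, x the way the microphone points.
- mic: Measurement microphone fixed across the post in the clamp block, 12.8 mm diameter and 137 mm long. Origin on the post's axis, 71 mm above the foot, on the microphone's centre line; x points out of its thin capsule end, which is 85 mm from the post's axis; its tail ends 52 mm behind the axis. Delicate: not to be touched.
- collar (a point): Point on the post's axis in the plane of the collar's underside, 50 mm above the foot. Below it, 22 to 30 mm above the foot, the shaft has a locking groove 8 mm in diameter.
- holder: Quick-release post holder, fixed to the bench: steel foot plate 80 x 80 x 12 mm, on it an upright aluminium tube 34 mm dia., rim 70 mm above the bench, bore 13.6 mm dia.; the post stops on its collar. A lift spring pushes up under the foot over the last 7 mm with 4 N, at home 9 N. Origin: centre of the underside, z up along the bore; +x is the side of the plunger's barrel.
- holder_rim (a point): Centre of the mouth of the bore, in the plane of the rim. The push needed rises to some 10-24 N a few mm before home, eases as the plunger clicks in, and climbs steeply once the collar meets the rim; more than 30 N is forcing it. Let go too early, the post stays or springs back 2 to 7 mm short.
- plunger (a joint): Spring plunger in the side of the holder, 24 mm below the rim: its 10 mm ball nose stands 4.2 mm into the bore. The value is how far it is pushed out, in m: 0 free, 0.002 to 0.0035 riding on the shaft (pressing on it with about 9 N), 0.0005 to 0.0015 when clicked into the shaft's groove.
- woofer (a point): Centre of the woofer, the larger, lower cone on the loudspeaker's front, 92 mm above the bench, the height of the microphone when the post is home.
- speaker: Black two-way loudspeaker, 200 mm deep, 190 mm wide, 260 mm high, standing at the left side of the bench (+y), its front turned to the middle and away from the robot. Origin: centre of the underside; its front looks along its -x.
- rack: Wooden storage block fixed to the bench, 190 x 50 mm and 45 mm high, with three upright holes 13.6 mm diameter and 35 mm deep at x = -70, 0 and +70 mm; the microphone post is in the middle one, the +x one is empty. Origin: centre of the underside, x along the block.
- spare_post: Bare steel post 12 mm diameter, 75 mm tall, without microphone, in the block's -x hole; its top is 85 mm above the bench. Origin: centre of its foot. To be left alone.
- woofer_unit: Loose loudspeaker chassis 130 mm diameter, 60 mm high, lying face up on the bench. Origin: centre of its underside. To be left alone.
- screwdriver: Screwdriver lying on the bench. To be left alone.
There are look-alikes about, which are no part of the job. Leave any orange look-alike of the mic_post alone. Leave any green look-alike of the holder alone.

How it is judged:
On the way, in this order (a step that is already met when the one before it is completed fails the run):
1. the post is drawn up out of the block, held in the fingers (height (world z) of mic_post above 0.055 m and contact force between the fingers and mic_post above 1 N), for 0.2 s.
2. the foot has passed the plunger, which rides on the shaft (horizontal distance between collar and holder_rim below 0.004 m and z of collar in the frame of holder_rim between 0.003 and 0.024 m and value of joint plunger above 0.0012 m), for 0.05 s.
3. the post is pressed home, its collar on the rim (horizontal distance between collar and holder_rim below 0.004 m and z of collar in the frame of holder_rim between -0.0015 and 0.0015 m and contact force between the fingers and mic_post above 1 N), for 0.1 s.
At the end, for the whole second after the job is handed in: The post stands in the holder at rest with the plunger in its groove, collar within 1.5 mm of the rim, within 4 mm of the bore's axis and 0.06 rad of upright; the microphone's centre line passes within 25 mm of the woofer's centre, capsule towards it; the robot has let go (horizontal distance between collar and holder_rim below 0.004 m and z of collar in the frame of holder_rim between -0.0015 and 0.0015 m and angle between mic_post's own z axis and vertical below 0.06 rad and value of joint plunger below 0.0018 m and linear speed of mic_post below 0.01 m/s and y of woofer in the frame of mic between -0.025 and 0.025 m and x of woofer in the frame of mic above 0 m); the robot touches nothing.
It fails at once if the post is forced: the contact forces between it and the holder add up to more than 60 N (contact force between mic_post and holder above 60 N).
It fails at once if the microphone itself is gripped or knocked (more than 2 N) (contact force between mic and anything else above 2 N).
It fails at once if the loudspeaker is knocked (contact force between speaker and anything else above 3 N).
It fails at once if the spare post, loose chassis or screwdriver is moved more than 15 mm (distance of any of spare_post, woofer_unit, screwdriver from where it was at the start of the episode above 0.015 m).
It also fails if it takes over 56 s, if anything falls off the work surface, if the arm or the gripper's body presses on something with over 40 N, if the wrist force passes 120 N, or if a joint passes its speed limit or range.

## Working session

There is one attempt and no reset: what is moved stays moved. The work goes in short steps, Python scripts to look and compute and a tool call to move; the robot and the scene stay as the last step left them, time stands still between calls to the robot, and variables do not carry over. Pictures are saved under pics/ and viewed, at most 10 in all, crops included, and the job is handed in when it is done.

Besides the shell and the picture viewer there is one more tool, called after ">>>" by a JSON object that holds its "name" and its "arguments". send_rows: Moves the arm, as the interface text tells. Scaled input: -1 to 1 covers 0.25 m each way for a shift and 0.5 rad each way for a turn. Its arguments: {"type":"object","properties":{"series":{"type":"array"},"grip_force":{"type":"number"}},"required":["series"]}

```bash
ls; mkdir -p pics; cat > h.py <<'E'
import numpy as np, cv2
from scipy.spatial.transform import Rotation as R
from cell import bot, viewer, spotter
def cal(n):
    c=viewer.calibration(n); return np.array(c["mtx"]),c["k1"],cv2.Rodrigues(np.array(c["rvec"],float))[0],np.array(c["tvec"],float)
def ray(n,u,v):
    K,k1,Rm,t=cal(n)
    d=cv2.undistortPoints(np.array([[[u,v]]],float),K,np.array([k1,0,0,0.]))[0,0]
    return -Rm.T@t, Rm.T@np.array([d[0],d[1],1.])
def atz(n,u,v,z):
    o,d=ray(n,u,v); return o+d*(z-o[2])/d[2]
def atd(n,u,v,dep):
    o,d=ray(n,u,v); return o+d*dep
def proj(n,p):
    K,k1,Rm,t=cal(n)
    return cv2.projectPoints(np.array([p],float),cv2.Rodrigues(Rm)[0],t,K,np.array([k1,0,0,0.]))[0][0,0]
def snap(n,f):
    im,d=viewer.snapshot(n); cv2.imwrite(f"pics/{f}.png",im[...,::-1]); np.save(f"pics/{f}.npy",d); return im,d
E
python3 - <<'E'
from h import *
np.set_printoptions(precision=4,suppress=True)
for n in ("side","top"):
    snap(n,n+"0")
    o,d=ray(n,280,210); print(n,"cam",o,d)
    for q in ("mic_post","collar","holder","holder_rim","woofer","speaker","rack","spare_post","mic"):
        for r in spotter.pinpoint(q,n)[:3]: print(q,np.array(r["position"]),round(r["conf"],2),proj(n,r["position"]).round())
print(bot.read_state())
E
```

```text
pics
side cam [ 0.1437 -0.555   0.6941] [ 0.4416  0.6292 -0.6396]
mic_post [ 0.4997 -0.1585  0.0143] 0.78 [308. 296.]
mic_post [0.5464 0.0782 0.0083] 0.65 [267. 228.]
collar [ 0.4937 -0.1064  0.0127] 0.87 [292. 282.]
collar [0.5394 0.0754 0.0608] 0.81 [265. 214.]
holder [ 0.505  -0.3948  0.0028] 0.64 [388. 382.]
holder [ 0.4991 -0.2493 -0.0005] 0.6 [335. 329.]
holder [0.4838 0.3404 0.0926] 0.58 [197. 162.]
holder_rim [ 0.503  -0.2522  0.0683] 0.97 [341. 310.]
holder_rim [ 0.4971 -0.3949  0.0686] 0.7 [393. 367.]
holder_rim [0.5448 0.0769 0.0099] 0.56 [266. 228.]
woofer [0.4852 0.3411 0.0905] 0.75 [197. 163.]
woofer [ 0.4982 -0.254   0.0029] 0.39 [336. 330.]
speaker [ 0.4444  0.4318 -0.0001] 0.76 [176. 178.]
rack [0.5423 0.0786 0.0019] 0.67 [265. 231.]
spare_post [0.4706 0.0707 0.0094] 0.58 [243. 241.]
mic [ 0.4912 -0.0885  0.013 ] 0.81 [286. 277.]
mic [0.542  0.0785 0.08  ] 0.55 [265. 207.]
top cam [0.4824 0.0171 1.1902] [ 0.0923  0.031  -0.9953]
mic_post [ 0.4967 -0.1582  0.0133] 0.88 [351. 242.]
mic_post [0.5436 0.0731 0.0092] 0.72 [273. 226.]
collar [ 0.4944 -0.109   0.0116] 0.62 [
[... 489 characters left out ...]
58 [344. 157.]
rack [ 0.4986 -0.2499 -0.0002] 0.44 [382. 242.]
spare_post [0.4746 0.0657 0.009 ] 0.46 [276. 249.]
mic [0.5431 0.0763 0.0832] 0.7 [271. 225.]
mic [ 0.4923 -0.089   0.014 ] 0.46 [328. 244.]
{'time_s': 1.0, 'q': array([ 1.305 ,  0.2129, -0.0344,  1.3235,  0.    ,  1.5708]), 'qd': array([ 0.0002, -0.0007,  0.0007,  0.0003,  0.0021, -0.0009]), 'joint_efforts': array([ -0.002 , -68.5973,  48.7332,   0.0013,  -0.    ,   0.    ]), 'ee_pos': array([0.1313, 0.4824, 0.2313]), 'tcp_rot': array([ 0.1325,  0.9912, -0.    , -0.    ]), 'wrist_force': array([ 0.8801,  0.2891, -0.4947]), 'wrist_torque': array([ 0.0071, -0.0708, -0.0441]), 'gripper_force': 0.0, 'finger_gap': 1.0003267092014074}
```

View pics/top0.png

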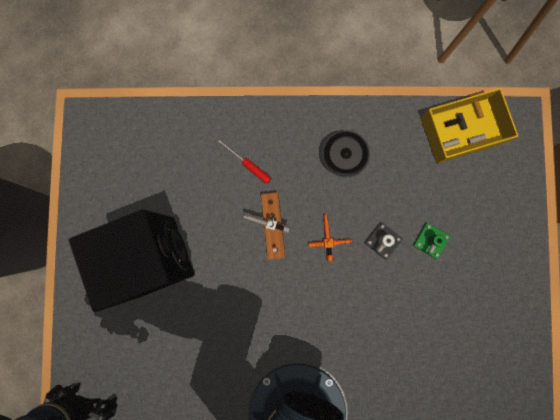

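View pics/side0.png

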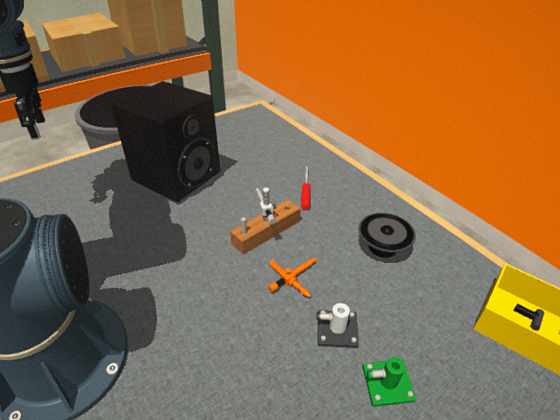

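The top view shows:
- **Mic post** (white/grey) in the wooden block at about (272,225), its capsule end towards (245,214).
- **Orange look-alike** of the post lying at (329,242).
- **Spare post** at (275,249).
- **Grey holder** at (383,240).
- **Green look-alike holder** at (432,240).
- **Speaker** at the left, with its woofer near (178,246).

I choose the grey post in the middle hole and the grey holder. Next I measure and check a close crop.

```bash
python3 - <<'E'
from h import *
np.set_printoptions(precision=4,suppress=True)
def cloud(n):
    d=np.load(f"pics/{n}0.npy"); K,k1,Rm,t=cal(n)
    v,u=np.mgrid[:420,:560]; p=cv2.undistortPoints(np.stack([u,v],-1).reshape(-1,1,2).astype(float),K,np.array([k1,0,0,0.]))[:,0]
    P=np.c_[p,np.ones(len(p))]*d.reshape(-1,1); P=(P-t)@Rm; P[d.ravel()==0]=np.nan; return P
for n in ("top","side"):
    P=cloud(n); im=cv2.imread(f"pics/{n}0.png").reshape(-1,3).astype(int)
    def near(c,r,z0,z1): return (np.hypot(P[:,0]-c[0],P[:,1]-c[1])<r)&(P[:,2]>z0)&(P[:,2]<z1)
    m=near((.543,.077),.1,.072,.092)&(np.hypot(P[:,0]-.472,P[:,1]-.066)>.02); Q=P[m][:,:2]
    c=Q.mean(0); w,V=np.linalg.eigh(np.cov(Q.T)); a=V[:,1]; s=(Q-c)@a
    print(n,"mic n",m.sum(),c,"yaw",np.degrees(np.arctan2(a[1],a[0])),c+a*s.min(),c+a*s.max())
    m=near((.543,.077),.03,.1,.15); print("stud",m.sum(),P[m].mean(0) if m.any() else 0,P[m].max(0)if m.any() else 0)
    m=near((.5,-.25),.03,.06,.08); print("rim",m.sum(),P[m].mean(0),P[m].min(0),P[m].max(0))
    m=near((.444,.432),.14,.24,.28); rect=cv2.minAreaRect(P[m][:,:2].astype(np.float32)); print("spk",m.sum(),rect,cv2.boxPoints(rect))
t=cv2.imread("pics/top0.png"); s=cv2.imread("pics/side0.png")
f=lambda i,u,v,k: cv2.resize(i[v-k:v+k,u-k:u+k],(390,390),interpolation=cv2.INTER_CUBIC)
cv2.imwrite("pics/crop1.png",np.hstack([f(t,268,225,33),f(s,268,215,45)]))
cv2.imwrite("pics/crop2.png",np.hstack([f(t,384,241,25),f(s,340,322,33)]))
E
```

```text
top mic n 188 [0.5509 0.09  ] yaw 73.77610823247537 [0.5322 0.0257] [0.5702 0.1562]
stud 27 [0.5446 0.0757 0.1342] [0.5501 0.0815 0.1435]
rim 106 [ 0.504  -0.2527  0.0703] [ 0.4893 -0.269   0.0605] [ 0.5203 -0.2366  0.0765]
spk 6648 ((0.44703495502471924, 0.43181687593460083), (0.19270195066928864, 0.20160603523254395), 21.620542526245117) [[0.3203 0.49  ]
 [0.3946 0.3026]
 [0.5737 0.3736]
 [0.4995 0.561 ]]
side mic n 222 [0.5404 0.0685] yaw 73.61352335440549 [0.5268 0.022 ] [0.5657 0.1544]
stud 90 [0.5402 0.0705 0.1225] [0.5484 0.0808 0.1412]
rim 226 [ 0.4988 -0.2546  0.0686] [ 0.4834 -0.2697  0.0602] [ 0.5161 -0.2359  0.0726]
spk 2802 ((0.4459383487701416, 0.4297259449958801), (0.19322149455547333, 0.20147931575775146), 21.33831787109375) [[0.3193 0.4884]
 [0.3926 0.3007]
 [0.5726 0.371 ]
 [0.4993 0.5587]]
```

View pics/crop1.png

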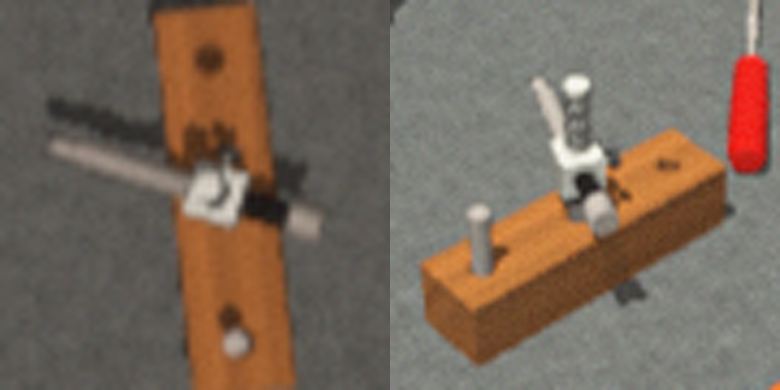

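View pics/crop2.png

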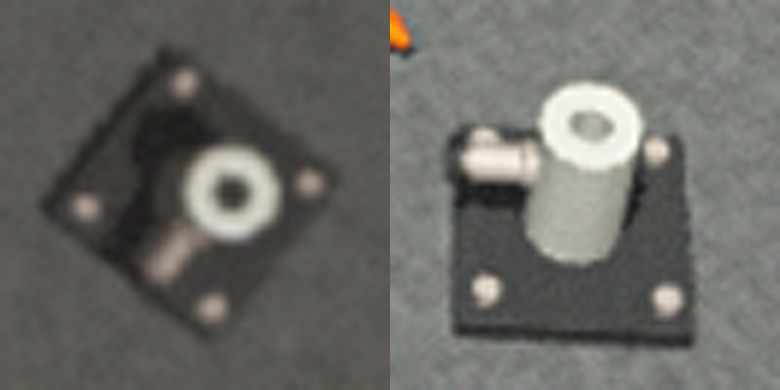

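The crops confirm both choices. The post has a white clamp and knurled stud in the middle hole, with the thin capsule end pointing up-left to (52,148). The holder has an open bore centred near (232,193) in the top crop. Mic yaw is about 73.7° and needs to be about 91.6°. Setting out now, clear of the speaker.

```bash
cat >> h.py <<'E'
np.set_printoptions(precision=4,suppress=True)
def to(p,yaw=0.,s=None):
    "total tool-axis units from the measured pose to p, turn yaw (world z)"
    s=s or bot.read_state(); Rt=R.from_quat(s["tcp_rot"]); d=Rt.inv().apply(np.array(p)-s["ee_pos"])
    print("pos",s["ee_pos"],"shift units",d/.25,"len mm",1e3*np.linalg.norm(d),"rows>=",np.linalg.norm(d)/.0417,"az",-yaw/.5,"F",s["wrist_force"],"t",s["time_s"],"tilt",R.from_quat(s["tcp_rot"]).apply([0,0,1]))
E
python3 - <<'E'
from h import *
print("rim",atz("top",388.3,240.3,.07),atz("side",340.5,309.8,.07)); print("stud top",proj("top",(.544,.075,.139)),proj("side",(.544,.075,.139)))
E
```

```text
rim [ 0.5026 -0.2531  0.07  ] [ 0.5008 -0.253   0.07  ]
stud top [270.414  223.3777] [265.7726 188.6327]
```

>>> {"name": "send_rows", "arguments": {"series": [{"x":-0.1,"y":-0.11,"z":-0.056,"grip":0},{"x":-0.1,"y":-0.11,"z":-0.056,"grip":0},{"x":-0.1,"y":-0.11,"z":-0.056,"grip":0},{"x":-0.1,"y":-0.11,"z":-0.056,"grip":0},{"x":-0.1,"y":-0.11,"z":-0.056,"grip":0}]}}

```text
invalid input
```

>>> {"name": "send_rows", "arguments": {"series": [{"x":-0.1,"y":-0.11,"z":-0.056,"ax":0,"ay":0,"az":0,"grip":0},{"x":-0.1,"y":-0.11,"z":-0.056,"ax":0,"ay":0,"az":0,"grip":0},{"x":-0.1,"y":-0.11,"z":-0.056,"ax":0,"ay":0,"az":0,"grip":0},{"x":-0.1,"y":-0.11,"z":-0.056,"ax":0,"ay":0,"az":0,"grip":0},{"x":-0.1,"y":-0.11,"z":-0.056,"ax":0,"ay":0,"az":0,"grip":0}]}}

```text
time_s: 1.42
ee_pos: [0.216, 0.3153, 0.302]
tcp_rot: [0.132, 0.991, 0.0, 0.0]
wrist_force: [1.7, -0.0, 0.1]
finger_gap: 1.0
gripper_force: 0.0
```

>>> {"name": "send_rows", "arguments": {"series": [{"x":-0.09,"y":-0.1,"z":0,"ax":0,"ay":0,"az":0,"grip":0},{"x":-0.09,"y":-0.1,"z":0,"ax":0,"ay":0,"az":0,"grip":0},{"x":-0.09,"y":-0.1,"z":0,"ax":0,"ay":0,"az":0,"grip":0},{"x":-0.11,"y":-0.08,"z":0,"ax":0,"ay":0,"az":0,"grip":0},{"x":-0.12,"y":-0.06,"z":0,"ax":0,"ay":0,"az":0,"grip":0}]}}

```text
time_s: 1.83
ee_pos: [0.3076, 0.1761, 0.3018]
tcp_rot: [0.132, 0.991, 0.0, 0.0]
wrist_force: [0.3, 1.5, 0.4]
finger_gap: 1.002
gripper_force: 0.0
```

```bash
python3 -c "
from h import *
to((.5435,.075,.25))"
```

```text
pos [0.3076 0.1761 0.3018] shift units [-1.0163 -0.1429  0.208 ] len mm 261.796061298761 rows>= 6.27808300476645 az -0.0 F [0.3155 1.5341 0.4402] t 1.8333 tilt [ 0.001   0.0006 -1.    ]
```

>>> {"name": "send_rows", "arguments": {"series": [{"x":-0.15,"y":-0.021,"z":0.0,"ax":0,"ay":0,"az":0,"grip":0},{"x":-0.15,"y":-0.021,"z":0.0,"ax":0,"ay":0,"az":0,"grip":0},{"x":-0.15,"y":-0.021,"z":0.03,"ax":0,"ay":0,"az":0,"grip":0},{"x":-0.15,"y":-0.021,"z":0.04,"ax":0,"ay":0,"az":0,"grip":0},{"x":-0.15,"y":-0.021,"z":0.04,"ax":0,"ay":0,"az":0,"grip":0}]}}

```text
time_s: 2.25
ee_pos: [0.4833, 0.1021, 0.2736]
tcp_rot: [0.133, 0.991, 0.0, 0.0]
wrist_force: [0.3, 1.2, 0.2]
finger_gap: 0.997
gripper_force: 0.0
```

>>> {"name": "send_rows", "arguments": {"series": [{"x":-0.12,"y":-0.018,"z":0.08,"ax":0,"ay":0,"az":0,"grip":0},{"x":-0.12,"y":-0.018,"z":0.08,"ax":0,"ay":0,"az":0,"grip":0},{"x":-0.03,"y":0,"z":0.06,"ax":0,"ay":0,"az":0,"grip":0},{"x":0,"y":0,"z":0,"ax":0,"ay":0,"az":0,"grip":0}]}}

```text
time_s: 2.58
ee_pos: [0.5444, 0.0758, 0.2152]
tcp_rot: [0.133, 0.991, -0.001, -0.002]
wrist_force: [0.4, 0.9, -1.1]
finger_gap: 1.0
gripper_force: 0.0
```

```bash
python3 -c "
from h import *
to((.5435,.075,.104))
im,d=snap('side','side1'); cv2.imwrite('pics/crop3.png',cv2.resize(im[130:260,190:350,::-1],None,fx=4,fy=4,interpolation=cv2.INTER_CUBIC))
print(proj('side',bot.read_state()['ee_pos']))
"
```

```text
pos [0.5444 0.0758 0.2152] shift units [ 0.0007 -0.0032  0.4446] len mm 111.16524999520294 rows>= 2.6658333332182957 az -0.0 F [ 0.3579  0.9462 -1.0529] t 2.5833 tilt [-0.0048 -0.0008 -1.    ]
[264.8678 160.3009]
```

View pics/crop3.png

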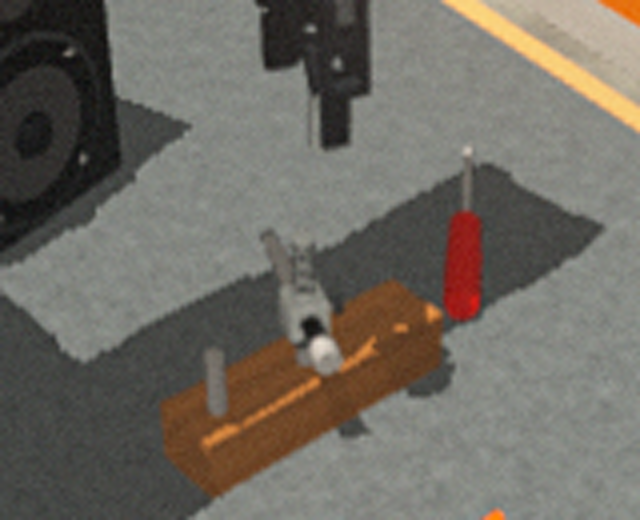

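The open gripper stands over the stud: stud top at crop (302,240), fingertips at (335,145). The TCP projects to (300,121), in line. Descending now.

>>> {"name": "send_rows", "arguments": {"series": [{"x":0,"y":-0.003,"z":0.12,"ax":0,"ay":0,"az":0,"grip":0},{"x":0,"y":0,"z":0.12,"ax":0,"ay":0,"az":0,"grip":0},{"x":0,"y":0,"z":0.1,"ax":0,"ay":0,"az":0,"grip":0},{"x":0,"y":0,"z":0.06,"ax":0,"ay":0,"az":0,"grip":0},{"x":0,"y":0,"z":0.03,"ax":0,"ay":0,"az":0,"grip":0}]}}

```text
time_s: 3.05
ee_pos: [0.5429, 0.0768, 0.1109]
tcp_rot: [0.132, 0.991, -0.0, -0.0]
wrist_force: [0.1, 0.5, 0.4]
finger_gap: 1.002
gripper_force: 0.0
```

>>> {"name": "send_rows", "arguments": {"series": [{"x":0,"y":0,"z":0,"ax":0,"ay":0,"az":0,"grip":0.5},{"x":0,"y":0,"z":0,"ax":0,"ay":0,"az":0,"grip":0.6},{"x":0,"y":0,"z":0,"ax":0,"ay":0,"az":0,"grip":0.7},{"x":0,"y":0,"z":0,"ax":0,"ay":0,"az":0,"grip":0.75},{"x":0,"y":0,"z":0,"ax":0,"ay":0,"az":0,"grip":0.78}], "grip_force": 30}}

```text
time_s: 3.47
ee_pos: [0.5446, 0.0764, 0.1123]
tcp_rot: [0.132, 0.991, 0.0, 0.001]
wrist_force: [-0.6, 0.6, 0.1]
finger_gap: 0.299
gripper_force: 0.0
```

```bash
python3 -c "
from h import *
im,d=snap('side','side2'); cv2.imwrite('pics/crop4.png',cv2.resize(im[150:250,205:325,::-1],None,fx=6,fy=6,interpolation=cv2.INTER_CUBIC))
to((.5435,.075,.104));print(bot.read_state()['finger_gap'])
"
```

```text
pos [0.5445 0.0763 0.1121] shift units [ 0.0027 -0.0061  0.0322] len mm 8.2304744555655 rows>= 0.19737348814305755 az -0.0 F [0.2542 0.3812 0.2755] t 3.5167 tilt [ 0.0011  0.0001 -1.    ]
0.22395799000407834
```

View pics/crop4.png

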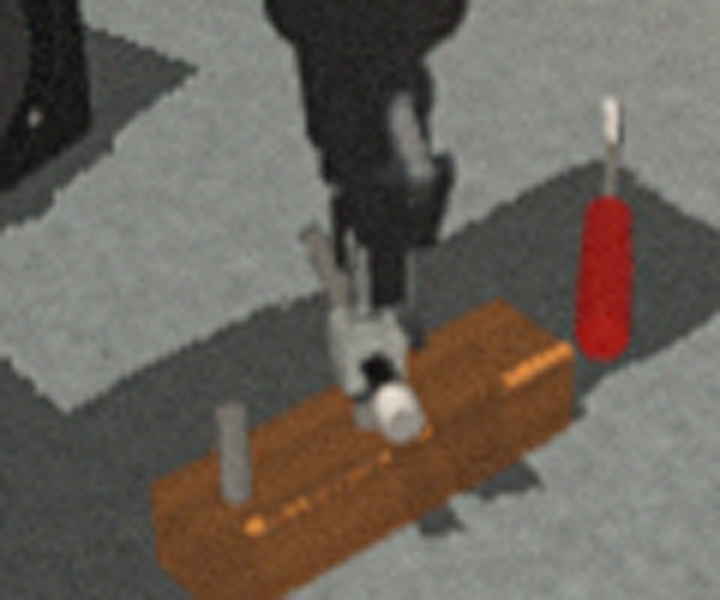

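The fingers are nearly closed either side of the stud, above the mic, with the stud at (360,265). I lower 7 mm, shift slightly and close.

>>> {"name": "send_rows", "arguments": {"series": [{"x":0,"y":-0.004,"z":0.02,"ax":0,"ay":0,"az":0,"grip":0.78},{"x":0,"y":0,"z":0.012,"ax":0,"ay":0,"az":0,"grip":0.78},{"x":0,"y":0,"z":0,"ax":0,"ay":0,"az":0,"grip":0.85},{"x":0,"y":0,"z":0,"ax":0,"ay":0,"az":0,"grip":1},{"x":0,"y":0,"z":0,"ax":0,"ay":0,"az":0,"grip":1}], "grip_force": 90}}

```text
time_s: 3.93
ee_pos: [0.5436, 0.0752, 0.103]
tcp_rot: [0.133, 0.991, -0.0, -0.0]
wrist_force: [-0.9, -0.1, -2.1]
finger_gap: 0.142
gripper_force: 87.6
```

>>> {"name": "send_rows", "arguments": {"series": [{"x":0,"y":0,"z":0,"ax":0,"ay":0,"az":0,"grip":1},{"x":0,"y":0,"z":0,"ax":0,"ay":0,"az":0,"grip":1},{"x":0,"y":0,"z":0,"ax":0,"ay":0,"az":0,"grip":1}]}}

```text
time_s: 4.18
ee_pos: [0.5438, 0.0753, 0.1033]
tcp_rot: [0.133, 0.991, 0.0, -0.0]
wrist_force: [-0.4, -0.3, -2.9]
finger_gap: 0.141
gripper_force: 87.6
```

```bash
python3 -c "
from h import *
print(bot.read_state()); to((.5435,.075,.22))
"
```

```text
{'time_s': 4.1833, 'q': array([ 0.1375,  0.3688, -0.1525,  1.0496,  0.    ,  0.4034]), 'qd': array([-0.0006,  0.0008, -0.0014,  0.0005, -0.0003,  0.0001]), 'joint_efforts': array([ -0.0072, -81.3566,  46.9659,   0.0137,   0.0025,   0.    ]), 'ee_pos': array([0.5438, 0.0753, 0.1033]), 'tcp_rot': array([ 0.1325,  0.9912,  0.    , -0.    ]), 'wrist_force': array([-0.3571, -0.2952, -2.9268]), 'wrist_torque': array([-0.0333, -0.0156,  0.0035]), 'gripper_force': 87.598135471344, 'finger_gap': 0.14139613275176255}
pos [0.5438 0.0753 0.1033] shift units [ 0.0011 -0.0014 -0.4668] len mm 116.70183396096479 rows>= 2.798605130958388 az -0.0 F [-0.3571 -0.2952 -2.9268] t 4.1833 tilt [-0.0001  0.     -1.    ]
```

>>> {"name": "send_rows", "arguments": {"series": [{"x":0,"y":0,"z":-0.04,"ax":0,"ay":0,"az":0,"grip":1},{"x":0,"y":0,"z":-0.07,"ax":0,"ay":0,"az":0,"grip":1},{"x":0,"y":0,"z":-0.1,"ax":0,"ay":0,"az":0,"grip":1},{"x":0,"y":0,"z":-0.1,"ax":0,"ay":0,"az":0,"grip":1},{"x":0,"y":0,"z":-0.1,"ax":0,"ay":0,"az":0,"grip":1}]}}

```text
time_s: 4.6
ee_pos: [0.5436, 0.0752, 0.2077]
tcp_rot: [0.133, 0.991, 0.0, 0.0]
wrist_force: [0.8, -0.7, -2.8]
finger_gap: 0.138
gripper_force: 87.7
```

>>> {"name": "send_rows", "arguments": {"series": [{"x":0,"y":0,"z":-0.06,"ax":0,"ay":0,"az":0,"grip":1},{"x":0,"y":0,"z":0,"ax":0,"ay":0,"az":0,"grip":1},{"x":0,"y":0,"z":0,"ax":0,"ay":0,"az":0,"grip":1}]}}

```text
time_s: 4.85
ee_pos: [0.5443, 0.0753, 0.2213]
tcp_rot: [0.133, 0.991, 0.0, 0.001]
wrist_force: [-0.1, 0.5, -3.7]
finger_gap: 0.14
gripper_force: 87.7
```

```bash
python3 -c "
from h import *
s=bot.read_state();print(s['finger_gap'],s['gripper_force']); to((.5017,-.253,.21))
for n in ('side','top'):
    snap(n,n+'3')
    for q in ('mic_post','mic','collar'): print(n,q,[(np.array(r['position']).round(4),round(r['conf'],2)) for r in spotter.pinpoint(q,n)[:3]])
"
```

```text
0.14010324708872357 87.74939775466919
pos [0.5443 0.0753 0.2213] shift units [-0.1807 -1.3118  0.0449] len mm 331.23740756502883 rows>= 7.943343107075032 az -0.0 F [-0.0797  0.46   -3.6797] t 4.85 tilt [ 0.0015  0.0002 -1.    ]
side mic_post [(array([0.5456, 0.081 , 0.1288]), 0.81), (array([ 0.4998, -0.1562,  0.0129]), 0.66)]
side mic [(array([0.5391, 0.0747, 0.2011]), 0.74), (array([ 0.4889, -0.0904,  0.0136]), 0.49), (array([0.5394, 0.0794, 0.0056]), 0.22)]
side collar [(array([ 0.4952, -0.1076,  0.0154]), 0.97), (array([0.5383, 0.0742, 0.1796]), 0.58)]
top mic_post [(array([ 0.4973, -0.1593,  0.0134]), 0.96)]
top mic [(array([ 0.4939, -0.0887,  0.009 ]), 0.68)]
top collar [(array([ 0.4934, -0.1083,  0.012 ]), 0.85)]
```

>>> {"name": "send_rows", "arguments": {"series": [{"x":-0.02,"y":-0.1,"z":0,"ax":0,"ay":0,"az":0,"grip":1},{"x":-0.02,"y":-0.15,"z":0,"ax":0,"ay":0,"az":0,"grip":1},{"x":-0.02,"y":-0.15,"z":0,"ax":0,"ay":0,"az":0,"grip":1},{"x":-0.02,"y":-0.15,"z":0,"ax":0,"ay":0,"az":0,"grip":1},{"x":-0.02,"y":-0.15,"z":0,"ax":0,"ay":0,"az":0,"grip":1}]}}

```text
time_s: 5.67
ee_pos: [0.5214, -0.1016, 0.2207]
tcp_rot: [0.132, 0.991, 0.0, -0.0]
wrist_force: [1.3, -1.0, -3.4]
finger_gap: 0.139
gripper_force: 88.0
```

>>> {"name": "send_rows", "arguments": {"series": [{"x":-0.02,"y":-0.15,"z":0,"ax":0,"ay":0,"az":0,"grip":1},{"x":-0.02,"y":-0.15,"z":0,"ax":0,"ay":0,"az":0,"grip":1},{"x":-0.02,"y":-0.15,"z":0,"ax":0,"ay":0,"az":0,"grip":1},{"x":-0.02,"y":-0.1,"z":0,"ax":0,"ay":0,"az":0,"grip":1},{"x":0,"y":-0.06,"z":0,"ax":0,"ay":0,"az":-0.1,"grip":1}]}}

```text
time_s: 6.08
ee_pos: [0.5007, -0.2555, 0.2204]
tcp_rot: [0.109, 0.994, -0.0, -0.0]
wrist_force: [-0.5, -0.5, -3.1]
finger_gap: 0.137
gripper_force: 88.0
```

>>> {"name": "send_rows", "arguments": {"series": [{"x":0,"y":0,"z":0,"ax":0,"ay":0,"az":-0.2,"grip":1},{"x":0,"y":0,"z":0,"ax":0,"ay":0,"az":-0.2,"grip":1},{"x":0,"y":0,"z":0,"ax":0,"ay":0,"az":-0.12,"grip":1},{"x":0,"y":0,"z":0,"ax":0,"ay":0,"az":0,"grip":1},{"x":0,"y":0,"z":0,"ax":0,"ay":0,"az":0,"grip":1}]}}

```text
time_s: 6.5
ee_pos: [0.5012, -0.2525, 0.2206]
tcp_rot: [-0.021, 1.0, 0.0, -0.0]
wrist_force: [0.7, -0.1, -3.3]
finger_gap: 0.141
gripper_force: 88.1
```

```bash
python3 - <<'E'
from h import *
s=bot.read_state(); to((.5017,-.253,.17)); y=R.from_quat(s['tcp_rot']).apply([0,1,0]); print("tool y az",np.degrees(np.arctan2(y[1],y[0])))
for n in ('side','top'):
    im,d=snap(n,n+'4')
    for q in ('mic_post','mic','collar'): print(n,q,[(np.array(r['position']).round(4),round(r['conf'],2)) for r in spotter.pinpoint(q,n)[:3]])
    K,k1,Rm,t=cal(n)
    v,u=np.mgrid[:420,:560]; p=cv2.undistortPoints(np.stack([u,v],-1).reshape(-1,1,2).astype(float),K,np.array([k1,0,0,0.]))[:,0]
    P=((np.c_[p,np.ones(len(p))]*d.reshape(-1,1))-t)@Rm
    z0=s['ee_pos'][2]-.0225
    m=(np.hypot(P[:,0]-s['ee_pos'][0],P[:,1]-s['ee_pos'][1])<.1)&(abs(P[:,2]-z0)<.012)
    Q=P[m][:,:2]; c=Q.mean(0); w,V=np.linalg.eigh(np.cov(Q.T)); a=V[:,1]; ss=(Q-c)@a
    print(n,"mic",m.sum(),"yaw",np.degrees(np.arctan2(a[1],a[0])),c+a*ss.min(),c+a*ss.max(),"width",np.sqrt(w))
    c=proj(n,s['ee_pos']); print(c); 
im=cv2.imread('pics/side4.png'); u,v=(int(x) for x in proj('side',(.5017,-.253,.13))); cv2.imwrite('pics/crop5.png',cv2.resize(im[v-70:v+70,u-90:u+90],None,fx=4,fy=4,interpolation=cv2.INTER_CUBIC)); print(u-90,v-70)
E
```

```text
pos [ 0.5012 -0.2525  0.2206] shift units [-0.0021 -0.002   0.2024] len mm 50.60844105610217 rows>= 1.2136316800024503 az -0.0 F [ 0.7325 -0.0554 -3.3398] t 6.5 tilt [-0.0003  0.0001 -1.    ]
tool y az 92.40537505142412
side mic_post [(array([ 0.5029, -0.248 ,  0.1305]), 0.98), (array([ 0.5025, -0.1582,  0.0139]), 0.79), (array([ 0.5018, -0.256 ,  0.0713]), 0.53)]
side mic [(array([ 0.4887, -0.0886,  0.0128]), 0.77), (array([ 0.4997, -0.2507,  0.1994]), 0.63)]
side collar [(array([ 0.4977, -0.2524,  0.1792]), 0.79), (array([0.5402, 0.0776, 0.004 ]), 0.37)]
side mic 595 yaw 90.24918797203092 [ 0.4961 -0.3064] [ 0.4955 -0.1693] width [0.0058 0.0398]
[350.6409 255.4695]
top mic_post [(array([ 0.4999, -0.1579,  0.0105]), 0.72), (array([ 0.501 , -0.252 ,  0.1311]), 0.51)]
top mic [(array([ 0.4904, -0.0887,  0.0114]), 0.43)]
top collar [(array([ 0.495 , -0.11  ,  0.0108]), 0.75), (array([0.4755, 0.3387, 0.0927]), 0.61), (array([ 0.4967, -0.2513,  0.1817]), 0.5)]
top mic 97 yaw 105.48514187789142 [ 0.5188 -0.2572] [ 0.4946 -0.1697] width [0.005  0.0222]
[403.0252 239.8508]
254 219
```

View pics/crop5.png

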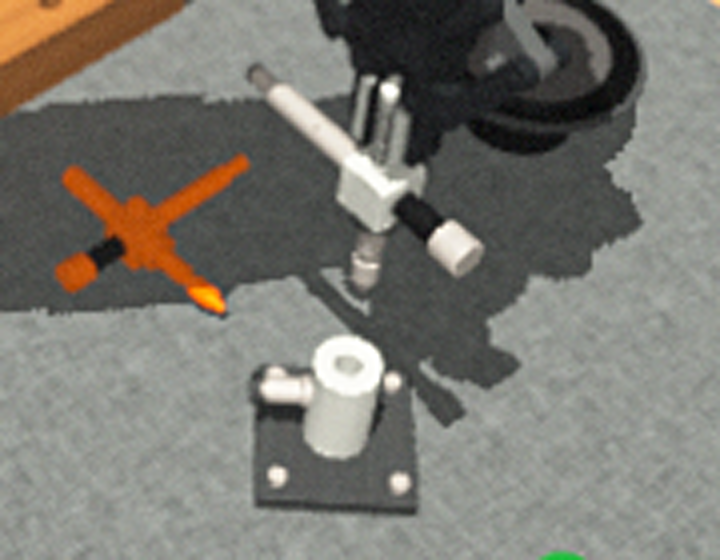

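The post hangs upright, held between the fingers. Its foot is at crop (362,290) above the bore at (349,365), capsule tip at (258,73), tail at (462,250). I compute the offsets from these.

```bash
python3 - <<'E'
from h import *
f=lambda a,b,z:atz('side',254+(a-1.5)/4,219+(b-1.5)/4,z)
tip,tail=f(258,73,.198),f(462,250,.198); d=tip-tail; print(tip,tail,np.linalg.norm(d),"yaw",np.degrees(np.arctan2(d[1],d[0])))
print("axis on mic line",tail+d*52/137)
print("foot",f(362,290,.1273),"rim",f(349,365,.07))
# top: print rim & tool location, sharp rim from first picture (unoccluded): fit white ring
im=cv2.imread('pics/top0.png').astype(int)[225:256,372:404]; m=(im.min(2)>150); v,u=np.nonzero(m); print("top ring",m.sum(),u.mean()+372,v.mean()+225,np.ptp(u),np.ptp(v), atz('top',(u.min()+u.max())/2+372,(v.min()+v.max())/2+225,.07))
im=cv2.imread('pics/side0.png').astype(int)[295:325,322:362]; m=(im.min(2)>190); v,u=np.nonzero(m); print("side ring",m.sum(),np.ptp(u),np.ptp(v), atz('side',(u.min()+u.max())/2+322,(v.min()+v.max())/2+295,.07))
E
```

```text
[ 0.5006 -0.1693  0.198 ] [ 0.5041 -0.2988  0.198 ] 0.1295246675716319 yaw 91.55776487462165
axis on mic line [ 0.5027 -0.2496  0.198 ]
foot [ 0.5008 -0.2532  0.1273] rim [ 0.5013 -0.2536  0.07  ]
top ring 74 388.1621621621622 240.22972972972974 10 10 [ 0.5034 -0.2523  0.07  ]
side ring 199 31 14 [ 0.4958 -0.2501  0.07  ]
```

>>> {"name": "send_rows", "arguments": {"series": [{"x":-0.002,"y":-0.002,"z":0.07,"ax":0,"ay":0,"az":0,"grip":1},{"x":0,"y":0,"z":0.07,"ax":0,"ay":0,"az":0,"grip":1},{"x":0,"y":0,"z":0.05,"ax":0,"ay":0,"az":0,"grip":1},{"x":0,"y":0,"z":0.02,"ax":0,"ay":0,"az":0,"grip":1},{"x":0,"y":0,"z":0,"ax":0,"ay":0,"az":0,"grip":1}]}}

```text
time_s: 7.32
ee_pos: [0.5012, -0.2527, 0.1673]
tcp_rot: [-0.022, 1.0, 0.0, -0.001]
wrist_force: [-0.1, 0.5, -2.9]
finger_gap: 0.139
gripper_force: 88.2
```

```bash
python3 - <<'E'
from h import *
to((.5017,-.253,.1133))
im,d=snap('side','side5'); print(proj('side',(.5017,-.253,.07)))
cv2.imwrite('pics/crop6.png',cv2.resize(im[270:350,300:390,::-1],None,fx=7,fy=7,interpolation=cv2.INTER_CUBIC))
E
```

```text
pos [ 0.5012 -0.2527  0.1673] shift units [-0.0023 -0.0014  0.2161] len mm 54.0418151223951 rows>= 1.2959667895058777 az -0.0 F [-0.1118  0.5194 -2.8901] t 7.3167 tilt [-0.0017  0.0009 -1.    ]
[340.8292 309.5824]
```

View pics/crop6.png

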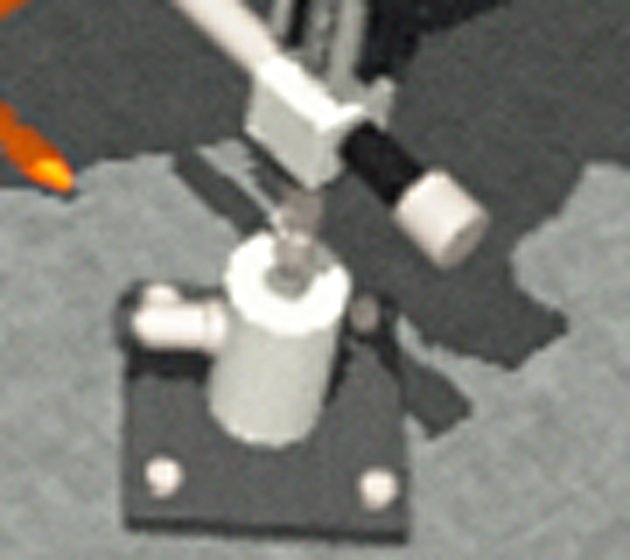

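The foot tip at (292,270) stands in the mouth of the bore, whose ring is centred about (287,283); that is about 1 mm. Going in by feel.

>>> {"name": "send_rows", "arguments": {"series": [{"x":0,"y":0,"z":0.015,"ax":0,"ay":0,"az":0,"grip":1},{"x":0,"y":0,"z":0.015,"ax":0,"ay":0,"az":0,"grip":1},{"x":0,"y":0,"z":0.01,"ax":0,"ay":0,"az":0,"grip":1},{"x":0,"y":0,"z":0,"ax":0,"ay":0,"az":0,"grip":1}]}}

```text
time_s: 7.7
ee_pos: [0.5016, -0.253, 0.158]
tcp_rot: [-0.022, 1.0, 0.0, -0.0]
wrist_force: [0.4, 0.6, -3.6]
finger_gap: 0.134
gripper_force: 88.2
```

>>> {"name": "send_rows", "arguments": {"series": [{"x":0,"y":0,"z":0.01,"ax":0,"ay":0,"az":0,"grip":1},{"x":0,"y":0,"z":0,"ax":0,"ay":0,"az":0,"grip":1}]}}

```text
time_s: 7.87
ee_pos: [0.5017, -0.253, 0.1556]
tcp_rot: [-0.022, 1.0, 0.0, -0.0]
wrist_force: [-0.7, -0.6, -3.4]
finger_gap: 0.136
gripper_force: 88.2
```

>>> {"name": "send_rows", "arguments": {"series": [{"x":0,"y":0,"z":0.01,"ax":0,"ay":0,"az":0,"grip":1},{"x":0,"y":0,"z":0,"ax":0,"ay":0,"az":0,"grip":1}]}}

```text
time_s: 8.03
ee_pos: [0.5019, -0.2528, 0.1531]
tcp_rot: [-0.022, 1.0, 0.0, 0.0]
wrist_force: [0.1, 1.4, -1.9]
finger_gap: 0.136
gripper_force: 88.4
```

>>> {"name": "send_rows", "arguments": {"series": [{"x":0,"y":0,"z":0.01,"ax":0,"ay":0,"az":0,"grip":1},{"x":0,"y":0,"z":0,"ax":0,"ay":0,"az":0,"grip":1}]}}

```text
time_s: 8.2
ee_pos: [0.5018, -0.2527, 0.1504]
tcp_rot: [-0.022, 1.0, 0.0, -0.0]
wrist_force: [1.9, 3.3, -4.8]
finger_gap: 0.14
gripper_force: 88.2
```

```bash
python3 -c "
from h import *
to((.5017,-.253,.1133)); print(bot.read_state()['wrist_torque'])"
```

```text
pos [ 0.5018 -0.2527  0.1504] shift units [ 0.0003 -0.0014  0.1484] len mm 37.099581960325736 rows>= 0.8896782244682431 az -0.0 F [ 1.9476  3.2617 -4.7529] t 8.2 tilt [-0.0001  0.0008 -1.    ]
[ 0.8585 -0.5745  0.082 ]
```

>>> {"name": "send_rows", "arguments": {"series": [{"x":-0.0015,"y":0.003,"z":0,"ax":0,"ay":0,"az":0,"grip":1},{"x":0,"y":0,"z":0.005,"ax":0,"ay":0,"az":0,"grip":1},{"x":0,"y":0,"z":0,"ax":0,"ay":0,"az":0,"grip":1}]}}

```text
time_s: 8.45
ee_pos: [0.5021, -0.2523, 0.1494]
tcp_rot: [-0.022, 1.0, -0.0, -0.0]
wrist_force: [-0.1, 2.0, -3.4]
finger_gap: 0.143
gripper_force: 88.2
```

>>> {"name": "send_rows", "arguments": {"series": [{"x":0,"y":0,"z":0.006,"ax":0,"ay":0,"az":0,"grip":1},{"x":0,"y":0,"z":0,"ax":0,"ay":0,"az":0,"grip":1}]}}

```text
time_s: 8.62
ee_pos: [0.502, -0.2523, 0.1478]
tcp_rot: [-0.022, 1.0, 0.0, -0.0]
wrist_force: [1.4, 1.5, -3.4]
finger_gap: 0.138
gripper_force: 88.2
```

>>> {"name": "send_rows", "arguments": {"series": [{"x":-0.001,"y":0.001,"z":0.008,"ax":0,"ay":0,"az":0,"grip":1},{"x":0,"y":0,"z":0,"ax":0,"ay":0,"az":0,"grip":1}]}}

```text
time_s: 8.78
ee_pos: [0.5022, -0.2521, 0.1457]
tcp_rot: [-0.022, 1.0, -0.0, -0.0]
wrist_force: [0.4, -0.5, -4.2]
finger_gap: 0.136
gripper_force: 88.2
```

>>> {"name": "send_rows", "arguments": {"series": [{"x":0,"y":0,"z":0.008,"ax":0,"ay":0,"az":0,"grip":1},{"x":0,"y":0,"z":0,"ax":0,"ay":0,"az":0,"grip":1}]}}

```text
time_s: 8.95
ee_pos: [0.5022, -0.252, 0.1437]
tcp_rot: [-0.022, 1.0, 0.0, -0.0]
wrist_force: [-0.7, 0.6, -3.9]
finger_gap: 0.141
gripper_force: 88.2
```

>>> {"name": "send_rows", "arguments": {"series": [{"x":0,"y":0,"z":0.006,"ax":0,"ay":0,"az":0,"grip":1},{"x":0,"y":0,"z":0,"ax":0,"ay":0,"az":0,"grip":1}]}}

```text
time_s: 9.12
ee_pos: [0.5022, -0.252, 0.1423]
tcp_rot: [-0.022, 1.0, 0.0, -0.0]
wrist_force: [0.2, -0.2, -2.7]
finger_gap: 0.141
gripper_force: 88.2
```

>>> {"name": "send_rows", "arguments": {"series": [{"x":0,"y":0,"z":0.006,"ax":0,"ay":0,"az":0,"grip":1},{"x":0,"y":0,"z":0,"ax":0,"ay":0,"az":0,"grip":1}]}}

```text
time_s: 9.28
ee_pos: [0.5023, -0.252, 0.1408]
tcp_rot: [-0.022, 1.0, 0.0, -0.0]
wrist_force: [-0.3, -0.8, -4.4]
finger_gap: 0.139
gripper_force: 88.2
```

>>> {"name": "send_rows", "arguments": {"series": [{"x":0,"y":0,"z":0.006,"ax":0,"ay":0,"az":0,"grip":1},{"x":0,"y":0,"z":0,"ax":0,"ay":0,"az":0,"grip":1}]}}

```text
time_s: 9.45
ee_pos: [0.5023, -0.252, 0.1393]
tcp_rot: [-0.022, 1.0, 0.0, -0.0]
wrist_force: [-0.9, 0.7, -3.1]
finger_gap: 0.135
gripper_force: 88.2
```

>>> {"name": "send_rows", "arguments": {"series": [{"x":0,"y":0,"z":0.006,"ax":0,"ay":0,"az":0,"grip":1},{"x":0,"y":0,"z":0,"ax":0,"ay":0,"az":0,"grip":1}]}}

```text
time_s: 9.62
ee_pos: [0.5023, -0.252, 0.1378]
tcp_rot: [-0.022, 1.0, 0.0, -0.0]
wrist_force: [-0.0, 0.1, -2.9]
finger_gap: 0.139
gripper_force: 88.2
```

>>> {"name": "send_rows", "arguments": {"series": [{"x":0,"y":0,"z":0.006,"ax":0,"ay":0,"az":0,"grip":1},{"x":0,"y":0,"z":0,"ax":0,"ay":0,"az":0,"grip":1}]}}

```text
time_s: 9.78
ee_pos: [0.5023, -0.252, 0.1364]
tcp_rot: [-0.022, 1.0, 0.0, -0.0]
wrist_force: [1.2, -0.8, -4.8]
finger_gap: 0.137
gripper_force: 88.1
```

>>> {"name": "send_rows", "arguments": {"series": [{"x":0,"y":0,"z":0.006,"ax":0,"ay":0,"az":0,"grip":1},{"x":0,"y":0,"z":0,"ax":0,"ay":0,"az":0,"grip":1}]}}

```text
time_s: 9.95
ee_pos: [0.5024, -0.252, 0.1349]
tcp_rot: [-0.022, 1.0, 0.0, 0.0]
wrist_force: [1.1, 0.1, -4.0]
finger_gap: 0.138
gripper_force: 88.2
```

>>> {"name": "send_rows", "arguments": {"series": [{"x":0,"y":0,"z":0.006,"ax":0,"ay":0,"az":0,"grip":1},{"x":0,"y":0,"z":0,"ax":0,"ay":0,"az":0,"grip":1}]}}

```text
time_s: 10.12
ee_pos: [0.5025, -0.252, 0.1335]
tcp_rot: [-0.022, 1.0, -0.0, 0.0]
wrist_force: [0.3, 0.8, -1.8]
finger_gap: 0.138
gripper_force: 88.6
```

>>> {"name": "send_rows", "arguments": {"series": [{"x":0,"y":0,"z":0.006,"ax":0,"ay":0,"az":0,"grip":1},{"x":0,"y":0,"z":0,"ax":0,"ay":0,"az":0,"grip":1}]}}

```text
time_s: 10.28
ee_pos: [0.5025, -0.2521, 0.1323]
tcp_rot: [-0.022, 1.0, -0.0, 0.0]
wrist_force: [-0.8, 1.1, 1.6]
finger_gap: 0.139
gripper_force: 88.9
```

>>> {"name": "send_rows", "arguments": {"series": [{"x":0,"y":0,"z":0.006,"ax":0,"ay":0,"az":0,"grip":1},{"x":0,"y":0,"z":0,"ax":0,"ay":0,"az":0,"grip":1}]}}

```text
time_s: 10.45
ee_pos: [0.5026, -0.252, 0.1309]
tcp_rot: [-0.022, 1.0, -0.0, 0.0]
wrist_force: [-0.9, 0.5, 3.1]
finger_gap: 0.136
gripper_force: 89.2
```

>>> {"name": "send_rows", "arguments": {"series": [{"x":0,"y":0,"z":0.006,"ax":0,"ay":0,"az":0,"grip":1},{"x":0,"y":0,"z":0,"ax":0,"ay":0,"az":0,"grip":1}]}}

```text
time_s: 10.62
ee_pos: [0.5025, -0.252, 0.1292]
tcp_rot: [-0.022, 1.0, -0.0, 0.0]
wrist_force: [0.0, 0.4, -0.3]
finger_gap: 0.138
gripper_force: 88.5
```

```bash
python3 -c "
from h import *
to((.5017,-.253,.1133)); print(bot.read_state()['wrist_torque'])"
```

```text
pos [ 0.5025 -0.252   0.1292] shift units [ 0.0033 -0.0039  0.0636] len mm 15.944871645276928 rows>= 0.3823710226685115 az -0.0 F [ 0.0105  0.3778 -0.2989] t 10.6167 tilt [ 0.0004 -0.0001 -1.    ]
[-0.0448 -0.0688 -0.0196]
```

The plunger is now riding on the shaft: the push rose by about 6 N, then eased. Going on down.

>>> {"name": "send_rows", "arguments": {"series": [{"x":0,"y":0,"z":0.008,"ax":0,"ay":0,"az":0,"grip":1},{"x":0,"y":0,"z":0.008,"ax":0,"ay":0,"az":0,"grip":1},{"x":0,"y":0,"z":0,"ax":0,"ay":0,"az":0,"grip":1}]}}

```text
time_s: 10.87
ee_pos: [0.5023, -0.252, 0.1248]
tcp_rot: [-0.022, 1.0, 0.0, -0.0]
wrist_force: [0.3, -0.2, -2.8]
finger_gap: 0.141
gripper_force: 88.2
```

>>> {"name": "send_rows", "arguments": {"series": [{"x":0,"y":0,"z":0.008,"ax":0,"ay":0,"az":0,"grip":1},{"x":0,"y":0,"z":0.008,"ax":0,"ay":0,"az":0,"grip":1},{"x":0,"y":0,"z":0,"ax":0,"ay":0,"az":0,"grip":1}]}}

```text
time_s: 11.12
ee_pos: [0.5023, -0.252, 0.1208]
tcp_rot: [-0.022, 1.0, 0.0, -0.0]
wrist_force: [1.0, -0.0, -3.5]
finger_gap: 0.134
gripper_force: 88.3
```

>>> {"name": "send_rows", "arguments": {"series": [{"x":0,"y":0,"z":0.006,"ax":0,"ay":0,"az":0,"grip":1},{"x":0,"y":0,"z":0,"ax":0,"ay":0,"az":0,"grip":1}]}}

```text
time_s: 11.28
ee_pos: [0.5024, -0.252, 0.1195]
tcp_rot: [-0.022, 1.0, 0.0, 0.0]
wrist_force: [0.6, 0.7, 1.6]
finger_gap: 0.139
gripper_force: 89.1
```

>>> {"name": "send_rows", "arguments": {"series": [{"x":0,"y":0,"z":0.004,"ax":0,"ay":0,"az":0,"grip":1},{"x":0,"y":0,"z":0,"ax":0,"ay":0,"az":0,"grip":1}]}}

```text
time_s: 11.45
ee_pos: [0.5026, -0.252, 0.1189]
tcp_rot: [-0.022, 1.0, -0.0, 0.0]
wrist_force: [0.7, 1.7, 6.3]
finger_gap: 0.141
gripper_force: 89.9
```

>>> {"name": "send_rows", "arguments": {"series": [{"x":0,"y":0,"z":0.004,"ax":0,"ay":0,"az":0,"grip":1},{"x":0,"y":0,"z":0,"ax":0,"ay":0,"az":0,"grip":1}]}}

```text
time_s: 11.62
ee_pos: [0.5026, -0.252, 0.118]
tcp_rot: [-0.022, 1.0, -0.0, 0.0]
wrist_force: [-0.3, 0.7, 6.6]
finger_gap: 0.14
gripper_force: 90.0
```

>>> {"name": "send_rows", "arguments": {"series": [{"x":0,"y":0,"z":0.004,"ax":0,"ay":0,"az":0,"grip":1},{"x":0,"y":0,"z":0,"ax":0,"ay":0,"az":0,"grip":1}]}}

```text
time_s: 11.78
ee_pos: [0.5026, -0.252, 0.117]
tcp_rot: [-0.022, 1.0, -0.0, 0.0]
wrist_force: [-0.9, 2.4, 7.0]
finger_gap: 0.137
gripper_force: 90.0
```

>>> {"name": "send_rows", "arguments": {"series": [{"x":0,"y":0,"z":0.003,"ax":0,"ay":0,"az":0,"grip":1},{"x":0,"y":0,"z":0,"ax":0,"ay":0,"az":0,"grip":1}]}}

```text
time_s: 11.95
ee_pos: [0.5026, -0.252, 0.1163]
tcp_rot: [-0.022, 1.0, -0.0, 0.0]
wrist_force: [-0.3, 1.4, 7.9]
finger_gap: 0.141
gripper_force: 90.1
```

>>> {"name": "send_rows", "arguments": {"series": [{"x":0,"y":0,"z":0.003,"ax":0,"ay":0,"az":0,"grip":1},{"x":0,"y":0,"z":0,"ax":0,"ay":0,"az":0,"grip":1}]}}

```text
time_s: 12.12
ee_pos: [0.5026, -0.252, 0.1155]
tcp_rot: [-0.022, 1.0, -0.0, 0.0]
wrist_force: [0.1, 2.2, 8.2]
finger_gap: 0.138
gripper_force: 90.1
```

>>> {"name": "send_rows", "arguments": {"series": [{"x":0,"y":0,"z":0.003,"ax":0,"ay":0,"az":0,"grip":1},{"x":0,"y":0,"z":0,"ax":0,"ay":0,"az":0,"grip":1}]}}

```text
time_s: 12.28
ee_pos: [0.5026, -0.252, 0.1147]
tcp_rot: [-0.022, 1.0, -0.0, 0.0]
wrist_force: [-0.7, 1.4, 6.1]
finger_gap: 0.14
gripper_force: 90.0
```

>>> {"name": "send_rows", "arguments": {"series": [{"x":0,"y":0,"z":0.003,"ax":0,"ay":0,"az":0,"grip":1},{"x":0,"y":0,"z":0,"ax":0,"ay":0,"az":0,"grip":1}]}}

```text
time_s: 12.45
ee_pos: [0.5026, -0.2521, 0.1139]
tcp_rot: [-0.022, 1.0, -0.0, 0.0]
wrist_force: [-0.2, 1.1, 5.7]
finger_gap: 0.135
gripper_force: 90.0
```

>>> {"name": "send_rows", "arguments": {"series": [{"x":0,"y":0,"z":0.002,"ax":0,"ay":0,"az":0,"grip":1},{"x":0,"y":0,"z":0,"ax":0,"ay":0,"az":0,"grip":1}]}}

```text
time_s: 12.62
ee_pos: [0.5027, -0.252, 0.1135]
tcp_rot: [-0.022, 1.0, -0.0, 0.0]
wrist_force: [-1.5, 1.5, 8.0]
finger_gap: 0.138
gripper_force: 90.1
```

>>> {"name": "send_rows", "arguments": {"series": [{"x":0,"y":0,"z":0.002,"ax":0,"ay":0,"az":0,"grip":1},{"x":0,"y":0,"z":0,"ax":0,"ay":0,"az":0,"grip":1}]}}

```text
time_s: 12.78
ee_pos: [0.5027, -0.252, 0.1131]
tcp_rot: [-0.022, 1.0, -0.0, 0.0]
wrist_force: [-0.8, 2.6, 10.6]
finger_gap: 0.136
gripper_force: 90.1
```

>>> {"name": "send_rows", "arguments": {"series": [{"x":0,"y":0,"z":0.002,"ax":0,"ay":0,"az":0,"grip":1},{"x":0,"y":0,"z":0,"ax":0,"ay":0,"az":0,"grip":1}]}}

```text
time_s: 12.95
ee_pos: [0.5027, -0.2521, 0.1127]
tcp_rot: [-0.022, 1.0, -0.0, 0.001]
wrist_force: [-1.1, 2.8, 11.4]
finger_gap: 0.138
gripper_force: 90.1
```

>>> {"name": "send_rows", "arguments": {"series": [{"x":0,"y":0,"z":0.002,"ax":0,"ay":0,"az":0,"grip":1},{"x":0,"y":0,"z":0,"ax":0,"ay":0,"az":0,"grip":1}]}}

```text
time_s: 13.12
ee_pos: [0.5028, -0.2521, 0.1126]
tcp_rot: [-0.022, 1.0, -0.0, 0.001]
wrist_force: [-2.7, 3.3, 16.3]
finger_gap: 0.144
gripper_force: 90.9
```

```bash
python3 - <<'E'
from h import *
s=bot.read_state(); print(s['wrist_torque'],s['tcp_rot']); to((.5017,-.253,.1133))
im,d=snap('side','side6')
for q in ('mic_post','collar','mic','holder_rim'): print(q,[(np.array(r['position']).round(4),round(r['conf'],2)) for r in spotter.pinpoint(q,'side')[:3]])
cv2.imwrite('pics/crop7.png',cv2.resize(im[270:350,295:385,::-1],None,fx=7,fy=7,interpolation=cv2.INTER_CUBIC))
E
```

```text
[ 0.7989  0.7249 -0.0026] [-0.0221  0.9998 -0.0003  0.0008]
pos [ 0.5028 -0.2521  0.1126] shift units [ 0.0047 -0.0034 -0.0027] len mm 1.584461962133658 rows>= 0.03799668973941626 az -0.0 F [-2.7208  3.2887 16.3131] t 13.1167 tilt [ 0.0015 -0.0005 -1.    ]
mic_post [(array([ 0.5021, -0.1593,  0.0144]), 0.9), (array([ 0.5029, -0.2503,  0.0218]), 0.65)]
collar [(array([ 0.4942, -0.1075,  0.0134]), 0.97), (array([ 0.4977, -0.2554,  0.0695]), 0.68)]
mic [(array([ 0.5006, -0.2532,  0.0954]), 0.72), (array([ 0.4925, -0.0884,  0.013 ]), 0.63)]
holder_rim [(array([ 0.5003, -0.3944,  0.0702]), 0.71), (array([ 0.5046, -0.2532,  0.0715]), 0.59)]
```

View pics/crop7.png

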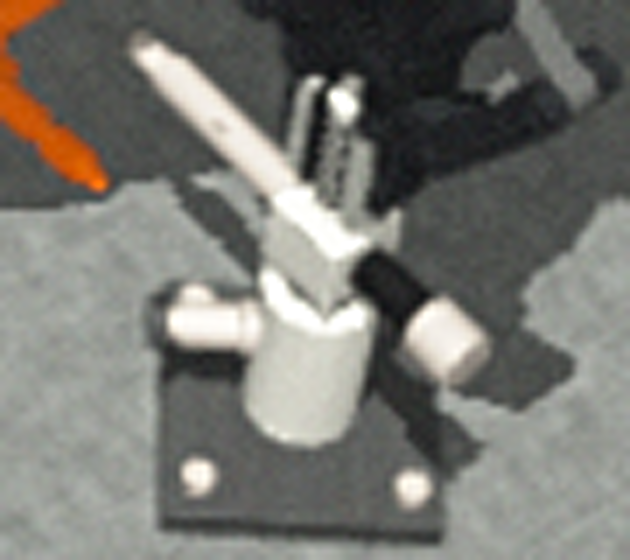

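The post stands in the tube with its clamp block just over the rim (collar at about (318,300)), the capsule tip at (140,45) and the tail end at (450,345). The force is climbing steeply, so I give one small last press and check the aim.

>>> {"name": "send_rows", "arguments": {"series": [{"x":0,"y":0,"z":0.001,"ax":0,"ay":0,"az":0,"grip":1},{"x":0,"y":0,"z":0,"ax":0,"ay":0,"az":0,"grip":1}]}}

```text
time_s: 13.53
ee_pos: [0.5029, -0.2521, 0.1126]
tcp_rot: [-0.022, 1.0, -0.0, 0.001]
wrist_force: [-3.8, 3.2, 20.2]
finger_gap: 0.14
gripper_force: 91.2
```

```bash
python3 - <<'E'
from h import *
f=lambda a,b,z:atz('side',295+(a-3)/7,270+(b-3)/7,z)
a,b=f(140,45,.091),f(450,345,.091); d=a-b; y=np.arctan2(d[1],d[0]); print(a,b,np.linalg.norm(d),np.degrees(y))
w=np.array([.4835,.337])-np.array([.502,-.2525]); print("want",np.degrees(np.arctan2(w[1],w[0])))
s=bot.read_state(); print(s['ee_pos'],s['wrist_force'])
E
```

```text
[ 0.5001 -0.1711  0.091 ] [ 0.5033 -0.2977  0.091 ] 0.1266369241446966 91.43058983151934
want 91.797496438933
[ 0.5029 -0.2521  0.1126] [-3.7936  3.2064 20.1654]
```

It is home: no more movement, and the force climbed about 4 N. The aim is within 0.5°. I relieve the side load and press, then let go.

>>> {"name": "send_rows", "arguments": {"series": [{"x":0.001,"y":0.001,"z":-0.002,"ax":0,"ay":0,"az":0,"grip":1},{"x":0,"y":0,"z":0,"ax":0,"ay":0,"az":0,"grip":1}]}}

```text
time_s: 13.7
ee_pos: [0.5026, -0.252, 0.1126]
tcp_rot: [-0.022, 1.0, -0.0, 0.001]
wrist_force: [-1.0, 1.4, 12.5]
finger_gap: 0.14
gripper_force: 89.6
```

>>> {"name": "send_rows", "arguments": {"series": [{"x":0,"y":0,"z":0,"ax":0,"ay":0,"az":0,"grip":0.8},{"x":0,"y":0,"z":0,"ax":0,"ay":0,"az":0,"grip":0.6},{"x":0,"y":0,"z":0,"ax":0,"ay":0,"az":0,"grip":0.5},{"x":0,"y":0,"z":0,"ax":0,"ay":0,"az":0,"grip":0.5},{"x":0,"y":0,"z":0,"ax":0,"ay":0,"az":0,"grip":0.5}]}}

```text
time_s: 14.12
ee_pos: [0.502, -0.2517, 0.1116]
tcp_rot: [-0.022, 1.0, 0.0, -0.0]
wrist_force: [0.4, -0.2, 0.5]
finger_gap: 0.502
gripper_force: 0.0
```

>>> {"name": "send_rows", "arguments": {"series": [{"x":0,"y":0,"z":-0.05,"ax":0,"ay":0,"az":0,"grip":0.5},{"x":0,"y":0,"z":-0.1,"ax":0,"ay":0,"az":0,"grip":0.5},{"x":0,"y":0,"z":-0.1,"ax":0,"ay":0,"az":0,"grip":0.5},{"x":0,"y":0,"z":-0.1,"ax":0,"ay":0,"az":0,"grip":0.5},{"x":0,"y":0,"z":0,"ax":0,"ay":0,"az":0,"grip":0.5}]}}

```text
time_s: 14.53
ee_pos: [0.5037, -0.2526, 0.2039]
tcp_rot: [-0.022, 1.0, -0.001, 0.003]
wrist_force: [1.3, 0.1, 0.2]
finger_gap: 0.501
gripper_force: 0.0
```

```bash
python3 - <<'E'
from h import *
to((.5017,-.253,.1133))
im,d=snap('side','side7')
for q in ('mic_post','collar','mic'): print(q,[(np.array(r['position']).round(4),round(r['conf'],2)) for r in spotter.pinpoint(q,'side')[:3]])
cv2.imwrite('pics/crop8.png',cv2.resize(im[255:345,290:390,::-1],None,fx=6,fy=6,interpolation=cv2.INTER_CUBIC))
a,b=(cv2.cvtColor(cv2.imread(f'pics/side{i}.png')[282:330,300:372],cv2.COLOR_BGR2GRAY).astype(np.float32) for i in (6,7)); print("image shift px",cv2.phaseCorrelate(a,b))
E
```

```text
pos [ 0.5037 -0.2526  0.2039] shift units [ 0.01   -0.0002  0.3623] len mm 90.62040697782889 rows>= 2.1731512464707166 az -0.0 F [1.2857 0.1105 0.2498] t 14.5333 tilt [ 0.0053 -0.0027 -1.    ]
mic_post [(array([ 0.5022, -0.1578,  0.0137]), 0.97), (array([ 0.504 , -0.2496,  0.0182]), 0.89)]
collar [(array([ 0.4945, -0.1079,  0.0149]), 0.7), (array([ 0.4956, -0.253 ,  0.0705]), 0.59)]
mic [(array([ 0.4987, -0.2492,  0.0912]), 0.7), (array([ 0.4946, -0.0872,  0.0125]), 0.67)]
image shift px ((-0.30843316638213736, -0.1809044691549282), 0.6647223286606647)
```

View pics/crop8.png

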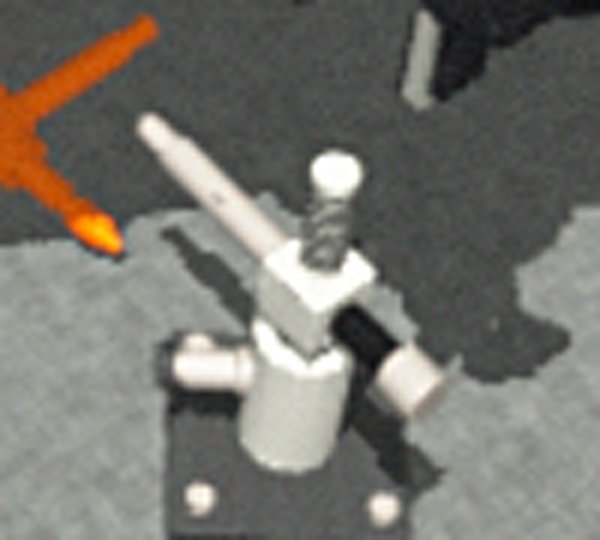

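The post stands upright with its collar at the rim (300,345), unchanged after release (shift about 0.3 px). Mic direction is unchanged from tip (148,123) to tail (412,385), and the fingers are clear. Handing in.

```bash
python3 -c "
from cell import bot
print(bot.close_job())"
```

```text
the job is handed in; nothing more can be done
None
```

I handed the job in: the post is in the holder with its collar on the rim, the push eased as the plunger clicked in, the mic is aimed within about 0.5° of the woofer by my measurement, and the gripper has let go and is clear; no verdict came back.

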